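# Clamp a racket handle in the bench jig

## Robot

A 6-joint arm with a two-finger parallel gripper is mounted at the origin on the work surface. World frame = base frame: x ahead of the robot, y to its left, z up, the work surface at z = 0. Lengths are in mm, angles in rad, forces in N, time in s.
With the tool pointing down it reaches from about 350 to 775 mm from the base axis. Payload 7.3 kg.
Tool frame: the origin (TCP) lies at the very end of the fingers, on their centre line; the grasp point (between the pads) lies 19 mm behind it; x points along the fingers, z is the direction in which the jaws open and shut, and the axes are right-handed (so a half turn about x gives the same grasp; the last joint's range is limited). The gripper opens to 92 mm and grips with 3 to 60 N. Pads are 19 mm wide; open, the fingers measure 130 mm over their backs; the gripper's body (75 mm by 190 mm) begins 47 mm behind the grasp point.
Start: joints at [1.134, 0.342, 1.524, -0, 1.275, -0.146], TCP at [150.512, 502.982, 226.741] pointing down, gripper open.
Joint ranges: [-2.53, 2.53], [-0.77, 2.02], [0.04, 2.7], [-1, 4.14], [0.28, 2.66], [-3.11, 3.11]. Speed limits (rad/s): [2.57, 2.57, 3.14, 3.14, 3.14, 3.14].

## Interface

Orientations are given as [roll, pitch, yaw] about the fixed x, y, z axes, in that order (R = Rz(yaw) Ry(pitch) Rx(roll)).
In Python, from plant import * gives the robot as it stands.
- The arm moves only by the tool carry_out, never from a script. Its argument "rows" is a list of rows, each a list of 4 numbers: the shift along the world's x, y, z in mm, then the turn about the world's z in degrees. In form: [[x, y, z, twist], ...]. A call has 1 to 20 rows; each row is the pose to reach, as a shift and turn from the pose measured when the call began; what a row does not reach only later rows make up. A row lasts 1/12 s, in which the tool goes at most 41.7 mm and 7.16 degrees, less where a joint would pass 70% of its speed; a pose out of reach is approached as far as the arm can. A call with a gripper value outside its range is refused whole. "hand" is the finger opening in mm, from 0 to 91.8, set as the call begins (left out, the last holds). The fingers move at their own pace and stop on an object; the grip force is fixed at half the most. Time passes only in rows, so rows that repeat a pose let the fingers close. It gives the time, the measured TCP pose, the force and the opening at its end, in the units of the state.
- get_obs(): the state, without advancing time (a new reading comes with each control period).
- capture(name): name is "scene" or "top"; returns the picture (384x512x3 uint8, red, green, blue); there is no depth.
- camera_info(name): a dict with "camera_matrix" (3x3 intrinsics, pixels), "pose" (4x4, takes a point from camera to world coordinates). Camera axes: x right, y down, z forward; pixel columns grow to the right and rows downward; lengths in mm; the calibration is good to about 2 mm. A picture is of the moment at which its call begins. camera_info takes no time and is no camera call.
- close_job(): hands the job in, once; it reports no verdict.
The state is a dict: "time": time; "joint_positions": joint angles; "dq": joint speeds; "tau": joint torques, N m; "tool_pos": TCP position; "tcp_rot": TCP orientation; "contact_force": force on the tool from outside, world axes, zero at the start; "moment": the same for the moment, N m; "grip_width": finger opening in mm.
Only numpy, scipy, OpenCV 4.12 (cv2) and the standard library are available. Lean on these libraries where they do the work, as an engineer would, in place of code of your own. Each camera call takes 0.05 s, during which the arm holds its last target. There are 200 camera calls.

## Task

Get the racket handle ready for its new grip: slide it home on the jig, its side flat along the fence and its butt against the end stop, then swing the clamp arm over it, fully to its stop. Turn the T-handle clockwise until the rising resistance shows that the racket handle is firmly clamped, without crushing it, then let go; leave the other things on the bench where they are.

Things in the scene. Friction and masses are not known exactly. Their poses are not given: they have to be found in the camera images.
- jig: fixed bronze clamping jig; origin on the table below the seat, z up, own x and y. Plate x -100..150, y -160..110 mm, 18 thick. Dark steel fence: face at x = +17 mm looking to -x, y -80..80. Dark steel end stop: face at y = +75 mm looking to -y, x -27..28. Both 16 mm above the plate. The arm's post, 34 mm across, is at x 110, y 0
- seat (a point): point on the plate's top, 18 mm above the table, over the jig's origin and with its axes: the racket handle's origin lies here when it is home, its axes parallel to the jig's
- racket_handle: loose racket handle along its own y, about 160 g: eight-sided wooden grip body 150 long (y -75..75 mm), 34 wide, 30 high, black butt cap flush on the +y end; at the -y end a black shaft stub 22 across, 40 long, axis 15 mm up. Origin: middle of the grip body's underside. Home: +x side flat on the fence, butt (+y end) on the end stop
- handle_mid (a point): centre of the racket handle's grip body, 15 mm above its underside, axes as the racket handle
- swing_arm (a joint): clamp arm's angle about its vertical post, rad: 0 = closed on its stop, arm pointing to the jig's -x, screw over the seat; grows counter-clockwise from above (1.57: arm points to the jig's -y). Swings freely (0.12 N m), no latch; turning the T-handle clockwise presses the closed arm on its stop but carries an open arm round
- post (a point): point on the arm's hinge axis at mid-height of the arm, 85 mm above the table
- bar_mid (a point): middle of the clamp arm's bar, 55 mm from the hinge axis, 85 mm above the table; the bar is 26 mm wide and 20 mm high, along this point's x (post towards +x, screw towards -x); the screw axis is 110 mm from the hinge axis
- t_bar (a point): centre of the T-handle's steel cross-bar, on the vertical screw axis at the arm's end, about 136 mm above the table. Bar 90 long (this point's y), 12 wide (x), 14 mm high; 25 mm or more free beneath it, round the 14 mm screw. Clockwise from above drives the screw straight down, 3 mm per rad, the bar sinking with it; it starts roughly square to the arm
- foot: black foot under the screw, 30 mm across, does not turn. Origin: centre of its underside, 85 mm below t_bar while free, 1.5 to 3.5 mm above the racket handle's top at first. On touching it yields on a spring, 40 N per mm. Turning takes 0.25 N m free, plus 0.03 per 10 N of clamping; the screw stays where left. Firm is 40 N or more (0.4 rad past touch); 200 N crushes
- tape_roll: bystander: roll of grip tape: black ring 68 mm across, 28 mm high, lying flat; origin at the centre of its underside
- string_reel: bystander: grey string reel, 90 mm across, 50 mm high, standing on its flange; origin at the centre of its underside
- awl: bystander: awl like a screwdriver with a dark wooden handle, lying flat; origin at the centre of its underside (mid-length)
- pliers: bystander: pliers with black grips, 155 mm long, lying flat; origin at the centre of its underside (mid-length)
- glue: bystander: white glue bottle, 56 mm across, 120 mm high, upright; origin at the centre of its underside
- grommet_tray: bystander: black tray 110 x 90 x 30 mm; origin at the centre of its underside
- butt_cap: bystander: loose black butt cap, 42 mm across, 24 mm high; origin at the centre of its underside
Not all that is in view belongs to the job. Of the things like the racket_handle, leave any that is red; of the rest the smaller one is meant.

How it is judged (in metres and radians):
On the way, in this order (a step that is already met when the one before it is completed fails the run):
1. the racket handle lies home against fence and end stop (x of racket_handle in the frame of seat between -0.004 and 0.004 m and y of racket_handle in the frame of seat between -0.005 and 0.005 m and z of racket_handle in the frame of seat below 0.004 m and angle between the y axis of racket_handle and the y axis of jig, either way round below 0.04 rad and angle between racket_handle's own z axis and vertical below 0.1 rad), for 0.2 s.
2. the clamp arm is swung to its stop over the racket handle, which is still home (all of step 1 and value of joint swing_arm below 0.06 rad), for 0.2 s.
3. the foot clamps the racket handle with 40 N or more (all of step 2 and contact force between foot and racket_handle above 40 N), for 0.2 s.
At the end, for the whole second after the job is handed in: The racket handle is at rest, home against the fence (within 4 mm) and the end stop (within 5 mm) and parallel to the fence within 0.04 rad, the clamp arm is within 0.06 rad of its stop, and the foot presses the handle with 40 N or more (all of step 3 and linear speed of racket_handle below 0.01 m/s); the robot touches nothing.
It fails at once if the clamp crushes the grip (over 200 N) (contact force between foot and racket_handle above 200 N).
It fails at once if a bystander is moved more than 30 mm (distance of any of tape_roll, string_reel, awl, pliers, glue, grommet_tray, butt_cap from where it was at the start of the episode above 0.03 m).
It also fails if it takes over 72 s, if anything falls off the work surface, if the arm or the gripper's body presses on something with over 40 N, if the wrist force passes 120 N, or if a joint passes its speed limit or range.

## Working session

There is one attempt and no reset: what is moved stays moved. The work goes in short steps, Python scripts to look and compute and a tool call to move; the robot and the scene stay as the last step left them, time stands still between calls to the robot, and variables do not carry over. Pictures are saved under pics/ and viewed, about 8 in all and at most 12, crops included, and the job is handed in when it is done.

Besides the shell and the picture viewer there is one more tool, called as name([rows], argument=value, ...), one row to a line, values as JSON. carry_out: Moves the arm, as the interface text tells. Its arguments: {"type":"object","properties":{"rows":{"type":"array"},"hand":{"type":"number"}},"required":["rows"]}

```bash
mkdir -p pics; ls; python3 - <<'E'
from plant import *
import cv2,numpy as np
for n in("scene","top"):
    im=capture(n); cv2.imwrite(f"pics/{n}0.png",cv2.cvtColor(im,cv2.COLOR_RGB2BGR))
    c=camera_info(n); print(n,np.round(c["camera_matrix"],1).tolist(),np.round(c["pose"],3).tolist())
print(get_obs())
E
```

```text
pics
scene [[454.9, 0.0, 257.9], [0.0, 454.9, 193.6], [0.0, 0.0, 1.0]] [[-0.544, 0.675, -0.498, 979.011], [0.839, 0.44, -0.32, 388.773], [0.003, -0.592, -0.806, 963.135], [0.0, 0.0, 0.0, 1.0]]
top [[493.0, 0.0, 250.2], [0.0, 493.0, 189.4], [0.0, 0.0, 1.0]] [[-0.025, -0.995, 0.098, 290.724], [-1.0, 0.025, -0.002, 40.457], [-0.001, -0.098, -0.995, 1529.734], [0.0, 0.0, 0.0, 1.0]]
{'time': 0.1, 'joint_positions': array([ 1.13401657e+00,  3.42677374e-01,  1.52488510e+00,  1.99430485e-05,
        1.27541109e+00, -1.45992472e-01]), 'dq': array([-0.00061521, -0.00179704, -0.00189133,  0.00179329,  0.00085281,
        0.00065874]), 'tau': array([ 1.78195431e-03, -4.32006419e+01, -2.44690865e+01,  7.19262566e-02,
        5.25972841e-02, -1.07804146e-05]), 'tool_pos': array([150.34075517, 502.64938849, 226.11453837]), 'tcp_rot': array([ 2.98179036,  1.56941529, -2.02139172]), 'contact_force': array([-0.40299909, -0.26275048, -0.2942184 ]), 'moment': array([ 0.02024909,  0.01722651, -0.00260202]), 'grip_width': 91.67509017465635}
```

View pics/scene0.png

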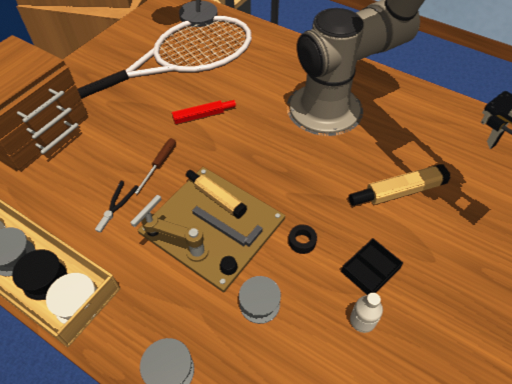

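View pics/top0.png

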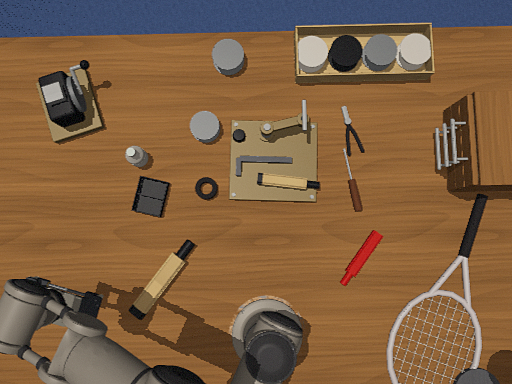

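The scene view and top view agree. The smaller wooden handle lies on the jig plate, with its cap at top (262,179) and its stub at (320,185). The post is at (266,129), the arm is open towards world -y, and the T-bar is at (304,115). The larger handle at (163,280) and the red one are decoys. I'll zoom in on the jig next.

```bash
cat > h.py <<'E'
from plant import *
import cv2,numpy as np
def ray(n,u,v):
    c=camera_info(n);K=np.array(c["camera_matrix"]);T=np.array(c["pose"])
    return T[:3,3],T[:3,:3]@np.linalg.solve(K,[u,v,1.])
def on(n,u,v,z):
    o,d=ray(n,u,v);return np.round(o+d*(z-o[2])/d[2],1)
def pix(n,p):
    c=camera_info(n);K=np.array(c["camera_matrix"]);T=np.array(c["pose"])
    q=K@(T[:3,:3].T@(np.array(p,float)-T[:3,3]));return np.round(q[:2]/q[2],1)
def two(a,b):  # pixel in scene, pixel in top
    (o1,d1),(o2,d2)=ray("scene",*a),ray("top",*b)
    s=np.linalg.lstsq(np.c_[d1,-d2],o2-o1,rcond=None)[0]
    p,q=o1+d1*s[0],o2+d2*s[1];return np.round((p+q)/2,1),round(np.linalg.norm(p-q),1)
def crop(n,name,x0,y0,w,h,k,im=None):
    im=capture(n) if im is None else im
    c=cv2.resize(im[y0:y0+h,x0:x0+w],None,fx=k,fy=k,interpolation=cv2.INTER_CUBIC)
    for i in range(0,w,10): cv2.putText(c,str(x0+i) if i%20==0 else "|",(i*k,8),0,.3,(255,0,255),1)
    for i in range(0,h,10): cv2.putText(c,str(y0+i),(0,i*k+4),0,.3,(255,0,255),1)
    cv2.imwrite(f"pics/{name}.png",cv2.cvtColor(c,cv2.COLOR_RGB2BGR));return im
E
python3 - <<'E'
from h import *
im=[cv2.cvtColor(cv2.imread(f"pics/{n}0.png"),cv2.COLOR_BGR2RGB) for n in("top","scene")]
crop("top","a",222,92,106,116,5,im[0]); a=cv2.imread("pics/a.png")
crop("scene","b",125,160,165,130,4,im[1])
# plate colour mask -> rect
hsv=cv2.cvtColor(im[0],cv2.COLOR_RGB2HSV)
print(hsv[195,240],hsv[145,290],hsv[181,280],hsv[200,340])
E
```

```text
[ 19  94 166] [ 20  98 154] [ 20 106 202] [ 16 164 143]
```

View pics/a.png

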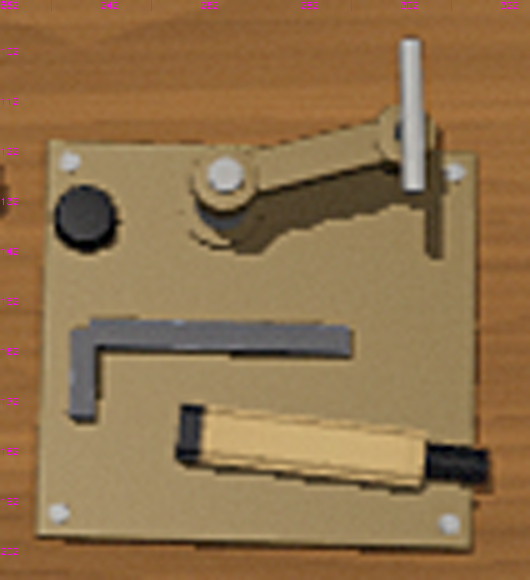

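View pics/b.png

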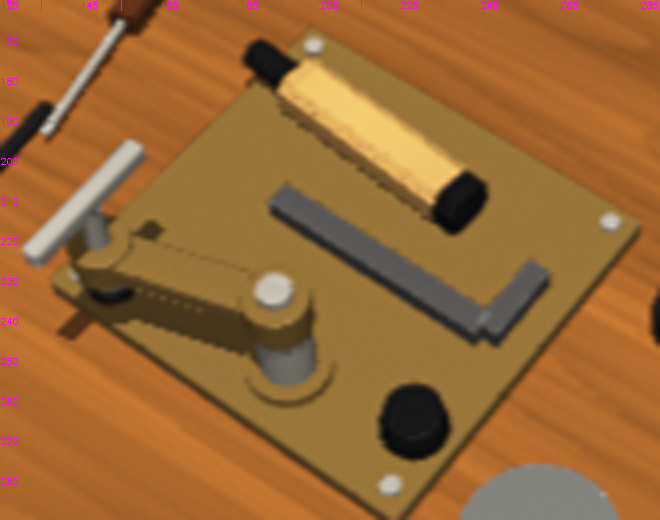

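```bash
python3 - <<'E'
from h import *
f=lambda x,y,z:on("top",222+x/5,92+y/5,z)
fs=lambda x,y,z:on("scene",125+x/4,160+y/4,z)
J=np.array([[150,110],[150,-160],[-100,110],[-100,-160]],float)
W=np.array([f(50,140,18),f(476,155,18),f(37,535,18),f(470,547,18)])[:,:2]
# rigid fit incl. fence corners (top z=34): (17,-80),(17,75)inner corner,(-27,75)
J=np.r_[J,[[17,-80],[17,75],[-27,75]]]
W=np.r_[W,[f(352,357,34)[:2],f(98,346,34)[:2],f(96,420,34)[:2]]]
jc,wc=J.mean(0),W.mean(0);H=(J-jc).T@(W-wc);th=np.arctan2(H[0,1]-H[1,0],H[0,0]+H[1,1])
R=np.array([[np.cos(th),-np.sin(th)],[np.sin(th),np.cos(th)]]);t=wc-R@jc
print("jig",t,th);print(np.round(W-(J@R.T+t),1).tolist())
inv=lambda p:np.round(R.T@(np.array(p[:2])-t),1)
# scene check
for n,p,z in(("fence end top -x",(272,208),34),("plate corner(-100,-160)?",(318,28),18),("corner (-100,110)",(640,225),18),("stop end",(545,265),34)):
    w=fs(*p,z);print(n,w,inv(w))
# handle: body corners in top, top facet z=18+30, side edge z=18+15
for n,p,z in(("cap top-left",(181,405),33),("cap bot",(176,460),33),("body right top",(428,433),33),("body right bot",(420,488),33),("stub end t",(489,450),33),("stub end b",(486,490),33)):
    w=f(*p,z);print(n,w,inv(w))
print("post",inv(f(225,174,97)),"tbar ends",two((125+137/4,160+148/4),(222+410/5,92+40/5)),two((125+35/4,160+255/4),(222+413/5,92+188/5)))
for p in((137,148),(35,255)):print(fs(*p,143),inv(fs(*p,143)))
for p in((410,40),(413,188)):print(f(*p,143),inv(f(*p,143)))
print("capx",inv(f(85,215,42)))
E
```

```text
jig [503.38971628 -11.48761803] -0.05547541063117603
[[-0.7, -0.9], [-2.0, 2.9], [1.7, -1.5], [2.5, 2.1], [-1.3, -1.3], [0.8, -0.6], [-1.0, -0.7]]
fence end top -x [538.5 -83.4  34. ] [ 39.  -69.9]
plate corner(-100,-160)? [ 398.2 -155.4   18. ] [ -97.  -149.5]
corner (-100,110) [416.2 108.   18. ] [-93.7 114.5]
stop end [481.7  79.6  34. ] [-26.7  89.7]
cap top-left [487.7  12.   33. ] [-17.   22.6]
cap bot [453.9  15.9  33. ] [-50.9  24.6]
body right top [ 466.6 -138.6   33. ] [ -29.7 -129. ]
body right bot [ 433.  -132.4   33. ] [ -63.6 -124.6]
stub end t [ 455.2 -175.4   33. ] [ -39.  -166.3]
stub end b [ 430.8 -172.6   33. ] [ -63.5 -164.9]
post [113.    1.3] tbar ends (array([644.9, -93.3, 218.6]), np.float64(50.5)) (array([ 633.8, -152.9,   45.5]), np.float64(50.9))
[ 599.2 -115.6  143. ] [101.4 -98.6]
[ 683.  -115.3  143. ] [185.1 -93.7]
[ 681.6 -123.3  143. ] [ 184.1 -101.8]
[ 595. -122.  143.] [  97.6 -105.3]
capx [97.5 84.8]
```

```bash
cat >> h.py <<'E'
from scipy.spatial.transform import Rotation as Ro
TJ=np.array([503.4,-11.5]);TH=-0.055
RJ=np.array([[np.cos(TH),-np.sin(TH)],[np.sin(TH),np.cos(TH)]])
def jw(x,y):return RJ@[x,y]+TJ
def wj(p):return np.round(RJ.T@(np.array(p[:2])-TJ),1)
def st():
    o=get_obs();R=Ro.from_euler("xyz",o["tcp_rot"]).as_matrix()
    y=np.degrees(np.arctan2(R[1,2],R[0,2]))
    print("t",o["time"],"tcp",np.round(o["tool_pos"],1),"jig",wj(o["tool_pos"]),"jaw deg",round(y,1),"j",np.round(o["joint_positions"],2),"F",np.round(o["contact_force"],1),"M",np.round(o["moment"],2),"w",round(o["grip_width"],1))
    return o
def to(x,y,z):  # shift from here to jig x,y, height z
    o=get_obs();return np.round(np.r_[jw(x,y),z]-o["tool_pos"],1)
E
python3 - <<'E'
from h import *
st(); print(to(-95,-54,150), to(-95,-54,24))
E
```

```text
t 0.1 tcp [150.3 502.6 226.1] jig [-380.8  494. ] jaw deg 73.3 j [ 1.13  0.34  1.52  0.    1.28 -0.15] F [-0.4 -0.3 -0.3] M [ 0.02  0.02 -0.  ] w 91.7
[ 255.2 -562.8  -76.1] [ 255.2 -562.8 -202.1]
```

carry_out([
  [40,-20,0,2],
  [75,-45,0,4],
  [110,-70,0,6],
  [130,-105,0,8],
  [145,-145,0,10],
  [160,-180,0,12],
  [172,-220,0,13.5],
  [185,-260,0,13.5],
  [197,-300,0,13.5],
  [208,-340,0,13.5],
  [220,-380,0,13.5],
  [230,-420,-10,13.5],
  [240,-460,-30,13.5],
  [248,-500,-50,13.5],
  [254,-540,-70,13.5],
  [255,-563,-76,13.5],
  [255,-563,-76,13.5],
  [255,-563,-76,13.5],
], hand=60)

```text
time: 1.6
tool_pos: [404.8, -61.7, 149.2]
tcp_rot: [1.782, 1.568, -2.99]
contact_force: [-0.5, 0.8, -0.3]
grip_width: 60.1
```

```bash
python3 - <<'E'
from h import *
st(); print(to(-95,-54,24), to(-28,-54,24))
E
```

```text
t 1.6 tcp [404.8 -61.7 149.2] jig [-95.7 -55.6] jaw deg 86.6 j [-0.34  0.22  1.93 -0.    0.99 -1.85] F [-0.5  0.8 -0.3] M [0.01 0.07 0.03] w 60.1
[   0.8    1.5 -125.2] [  67.7   -2.1 -125.2]
```

carry_out([
  [0,1,-40,0],
  [0,1,-80,0],
  [0,1,-115,0],
  [0,1,-125,0],
  [0,1,-125,0],
  [8,1,-125,0],
  [16,1,-125,0],
  [22,1,-125,0],
  [26,0,-125,0],
  [30,0,-125,0],
  [34,0,-125,0],
  [38,0,-125,0],
  [42,-1,-125,0],
  [46,-1,-125,0],
  [50,-1,-125,0],
  [53,-1,-125,0],
  [56,-2,-125,0],
  [59,-2,-125,0],
  [59,-2,-125,0],
])

```text
time: 3.18
tool_pos: [464.7, -63.9, 24.2]
tcp_rot: [2.091, 1.569, -2.681]
contact_force: [-0.1, -0.3, -0.3]
grip_width: 59.6
```

```bash
python3 - <<'E'
from h import *
st(); print(to(-27,-54,24)); crop("scene","c",125,160,165,130,4); crop("top","ct",222,112,106,96,5)
E
```

```text
t 3.1833 tcp [464.7 -63.9  24.2] jig [-35.7 -54.5] jaw deg 86.6 j [-0.3   0.52  1.91 -0.    0.71 -1.81] F [-0.1 -0.3 -0.3] M [ 0.01 -0.01 -0.  ] w 59.6
[ 8.7 -0.  -0.2]
```

View pics/c.png

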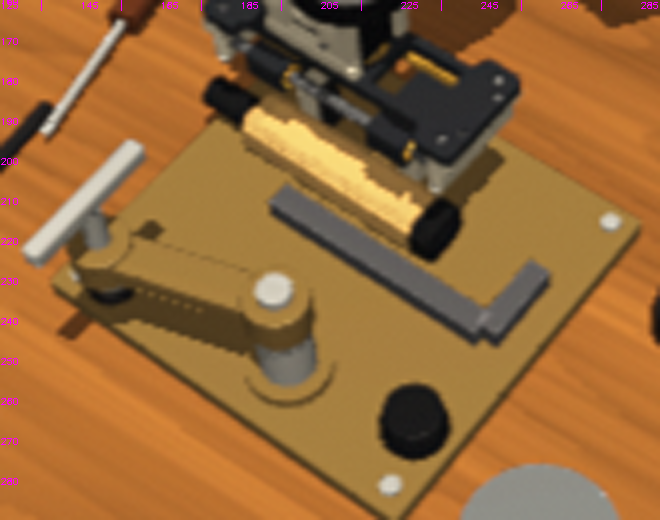

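The handle is now parallel to the fence, about 9 mm short of it, and the butt still has to travel towards the stop. I'll push on to contact.

carry_out([
  [3,0,0,0],
  [5,0,0,0],
  [6,0,0,0],
  [7,0,0,0],
  [8,0,0,0],
  [8,0,0,0],
  [8,0,0,0],
])

```text
time: 3.87
tool_pos: [472.5, -63.9, 24.2]
tcp_rot: [2.199, 1.569, -2.573]
contact_force: [-1.2, 0.0, -0.8]
grip_width: 60.0
```

```bash
python3 - <<'E'
from h import *
st()
E
```

```text
t 3.8667 tcp [472.5 -63.9  24.2] jig [-27.9 -54. ] jaw deg 86.6 j [-0.29  0.53  1.89 -0.    0.72 -1.8 ] F [-1.2  0.  -0.8] M [ 0.06  0.14 -0.02] w 60.0
```

carry_out([
  [1,0,0,0],
  [2,0,0,0],
  [2,0,0,0],
])

```text
time: 4.12
tool_pos: [474.8, -63.9, 24.3]
tcp_rot: [2.412, 1.57, -2.36]
contact_force: [-0.5, -0.4, 0.5]
grip_width: 60.1
```

```bash
python3 - <<'E'
from h import *
st()
E
```

```text
t 4.1167 tcp [474.8 -63.9  24.3] jig [-25.7 -53.9] jaw deg 86.6 j [-0.29  0.53  1.89 -0.    0.72 -1.8 ] F [-0.5 -0.4  0.5] M [ 0.07  0.16 -0.01] w 60.1
```

carry_out([
  [1,0,0,0],
  [1,0,0,0],
  [2,0,0,0],
  [2,0,0,0],
])

```text
time: 4.45
tool_pos: [475.0, -63.9, 24.1]
tcp_rot: [1.731, 1.566, -3.04]
contact_force: [-7.2, -2.0, 4.7]
grip_width: 60.2
```

```bash
python3 - <<'E'
from h import *
st(); crop("top","d",222,112,106,96,5)
E
```

```text
t 4.45 tcp [475.  -63.9  24.1] jig [-25.5 -53.8] jaw deg 86.6 j [-0.29  0.54  1.88 -0.    0.73 -1.8 ] F [-7.2 -2.   4.7] M [-0.23  1.22  0.21] w 60.2
```

View pics/d.png

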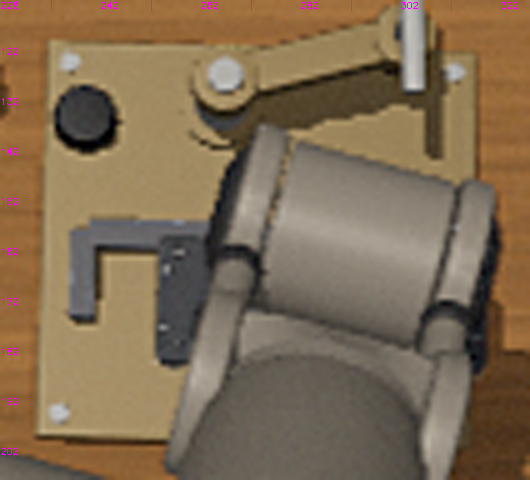

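The fence contact reads 7 N, so the side is seated. Next I'll push the stub end along the fence.

```bash
python3 - <<'E'
from h import *
print(to(0,-197,100),to(0,-197,29),to(0,-134,29))
for p in((346,150),(355,200),(347,107),(362,150)):print(wj(on("top",*p,8)))
E
```

```text
[  17.6 -144.3   75.9] [  17.6 -144.3    4.9] [ 21.  -81.4   4.9]
[  66.9 -250. ]
[ -89.  -279.5]
[ 204.3 -251.6]
[  68.5 -300. ]
```

carry_out([
  [-8,0,0,0],
  [-12,0,0,0],
  [-12,0,35,0],
  [-12,0,70,0],
  [-5,-35,76,0],
  [5,-75,76,0],
  [15,-115,76,0],
  [18,-144,76,0],
  [18,-144,50,0],
  [18,-144,20,0],
  [18,-144,5,0],
  [18,-144,5,0],
  [18,-144,5,0],
], hand=0)

```text
time: 5.58
tool_pos: [492.7, -207.7, 28.8]
tcp_rot: [1.602, 1.565, 3.114]
contact_force: [0.5, 0.0, 0.4]
grip_width: 0.7
```

```bash
python3 - <<'E'
from h import *
st(); print(to(0,-137,29)); crop("top","e",222,112,146,96,5)
E
```

```text
t 5.5833 tcp [ 492.7 -207.7   28.8] jig [ 1.000e-01 -1.965e+02] jaw deg 86.6 j [-0.54  0.6   1.72 -0.    0.82 -2.05] F [0.5 0.  0.4] M [-0.03 -0.   -0.08] w 0.7
[ 3.1 59.4  0.2]
```

View pics/e.png

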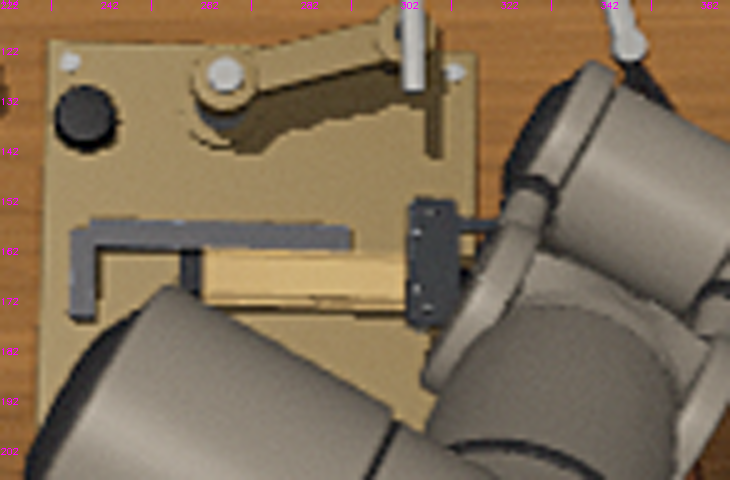

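The handle lies flat on the fence with its butt about 50 mm short of the stop.

carry_out([
  [0,4,0,0],
  [0,8,0,0],
  [1,12,0,0],
  [1,16,0,0],
  [1,20,0,0],
  [1,24,0,0],
  [2,28,0,0],
  [2,32,0,0],
  [2,36,0,0],
  [2,40,0,0],
  [2,44,0,0],
  [3,47,0,0],
  [3,50,0,0],
  [3,53,0,0],
  [3,55,0,0],
  [3,57,0,0],
  [3,57,0,0],
])

```text
time: 7.05
tool_pos: [496.4, -150.6, 29.8]
tcp_rot: [1.81, 1.567, -2.961]
contact_force: [0.5, -3.1, 2.6]
grip_width: 0.5
```

```bash
python3 - <<'E'
from h import *
st(); crop("top","f",222,112,146,96,5)
E
```

```text
t 7.05 tcp [ 496.4 -150.6   29.8] jig [   0.6 -139.3] jaw deg 86.6 j [-0.44  0.58  1.77 -0.    0.8  -1.95] F [ 0.5 -3.1  2.6] M [-0.42 -0.06 -0.03] w 0.5
```

View pics/f.png

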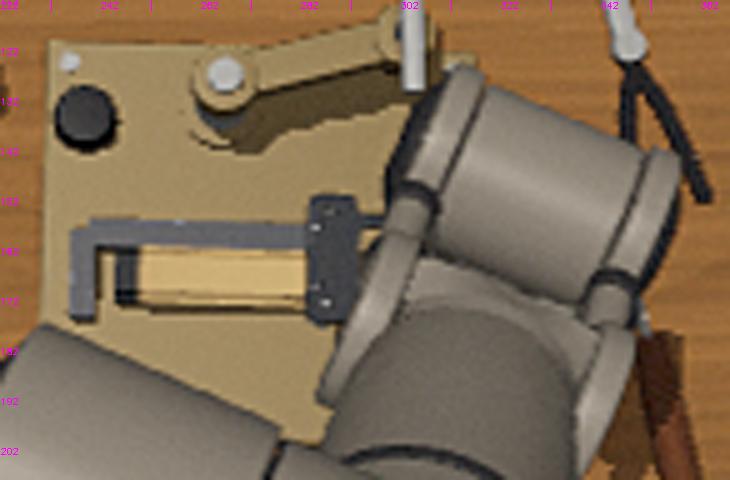

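About 10 mm remain: the cap edge is at column 245 and the stop face at 241.6.

carry_out([
  [0,2,0,0],
  [0,4,0,0],
  [0,5,0,0],
  [0,6,0,0],
  [0,7,0,0],
  [0,8,0,0],
  [0,8,0,0],
])

```text
time: 7.68
tool_pos: [496.3, -142.4, 29.6]
tcp_rot: [1.701, 1.567, -3.07]
contact_force: [-0.2, -2.4, 2.2]
grip_width: 0.4
```

```bash
python3 - <<'E'
from h import *
st()
E
```

```text
t 7.6833 tcp [ 496.3 -142.4   29.6] jig [ 1.000e-01 -1.311e+02] jaw deg 86.6 j [-0.43  0.57  1.78 -0.    0.79 -1.94] F [-0.2 -2.4  2.2] M [-0.32 -0.01 -0.05] w 0.4
```

carry_out([
  [0,1,0,0],
  [0,2,0,0],
  [0,3,0,0],
  [0,3,0,0],
])

```text
time: 8.02
tool_pos: [496.2, -139.2, 29.6]
tcp_rot: [1.667, 1.566, -3.103]
contact_force: [-0.1, -2.7, 2.1]
grip_width: 0.6
```

```bash
python3 - <<'E'
from h import *
st()
E
```

```text
t 8.0167 tcp [ 496.2 -139.2   29.6] jig [  -0.2 -127.9] jaw deg 86.7 j [-0.42  0.57  1.78 -0.    0.79 -1.93] F [-0.1 -2.7  2.1] M [-0.33  0.03  0.02] w 0.6
```

carry_out([
  [0,1,0,0],
  [0,2,0,0],
  [0,3,0,0],
  [0,3,0,0],
])

```text
time: 8.35
tool_pos: [497.2, -138.3, 29.9]
tcp_rot: [2.726, 1.567, -2.045]
contact_force: [0.4, -12.7, -0.0]
grip_width: 0.5
```

```bash
python3 - <<'E'
from h import *
st(); crop("top","g",222,112,146,96,5)
E
```

```text
t 8.35 tcp [ 497.2 -138.3   29.9] jig [   0.8 -126.9] jaw deg 86.7 j [-0.42  0.57  1.78 -0.01  0.79 -1.93] F [  0.4 -12.7  -0. ] M [-2.09 -0.03  0.01] w 0.5
```

View pics/g.png

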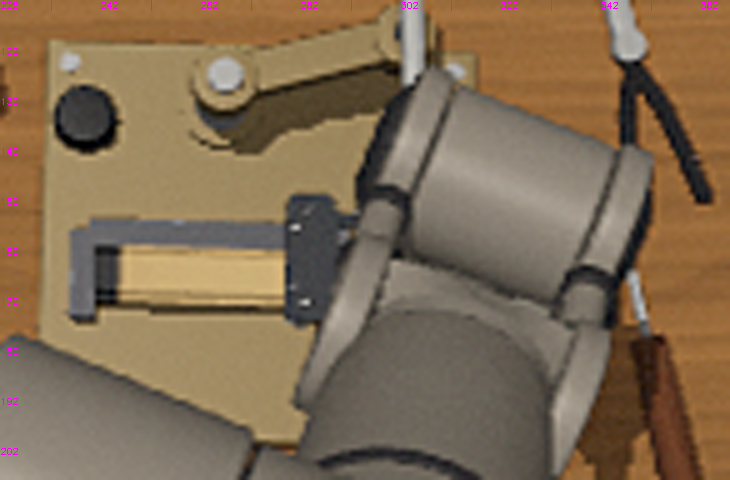

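The butt is on the stop (12.7 N) and the side is on the fence; the cap edge at column 241.5 meets the stop face. Next is the clamp arm.

```bash
cat >> h.py <<'E'
def P(phi,r=70,d=25.5):return np.array([110,0])+r*np.array([-np.cos(phi),-np.sin(phi)])+d*np.array([np.sin(phi),-np.cos(phi)])
E
python3 - <<'E'
from h import *
print(to(0,-137,30),to(0,-137,220),to(*P(1.86,d=48),220),to(*P(1.86,d=48),83))
o=get_obs()["tool_pos"]; s=jw(*P(1.86,d=48))
print([np.round(jw(*P(p))-s,0).tolist() for p in np.arange(1.86,-.01,-.1)])
E
```

```text
[ -1.3 -10.    0.1] [ -1.3 -10.  190.1] [179.   63.8 190.1] [179.   63.8  53.1]
[[-22.0, -5.0], [-28.0, -9.0], [-35.0, -12.0], [-42.0, -15.0], [-49.0, -16.0], [-57.0, -17.0], [-64.0, -18.0], [-72.0, -17.0], [-79.0, -16.0], [-86.0, -14.0], [-93.0, -11.0], [-100.0, -8.0], [-106.0, -4.0], [-112.0, 1.0], [-117.0, 6.0], [-122.0, 12.0], [-126.0, 18.0], [-130.0, 24.0], [-133.0, 31.0]]
```

carry_out([
  [-1,-10,0,0],
  [-1,-12,5,0],
  [-1,-12,45,0],
  [-1,-12,85,0],
  [-1,-12,125,0],
  [-1,-12,165,0],
  [0,-10,190,0],
  [30,5,190,0],
  [65,20,190,0],
  [100,35,190,0],
  [140,50,190,0],
  [179,64,190,0],
  [179,64,190,0],
  [179,64,160,0],
  [179,64,125,0],
  [179,64,90,0],
  [179,64,60,0],
  [179,64,54,0],
  [179,64,54,0],
])

```text
time: 9.98
tool_pos: [674.2, -73.7, 81.4]
tcp_rot: [1.835, 1.562, -2.935]
contact_force: [0.4, -0.3, 0.6]
grip_width: 0.7
```

```bash
python3 - <<'E'
from h import *
st(); crop("scene","i",105,140,165,130,4)
E
```

```text
t 9.9833 tcp [674.2 -73.7  81.4] jig [173.9 -52.7] jaw deg 86.7 j [-0.22  0.75  1.22 -0.    1.17 -1.73] F [ 0.4 -0.3  0.6] M [-0.02 -0.05  0.  ] w 0.7
```

View pics/i.png

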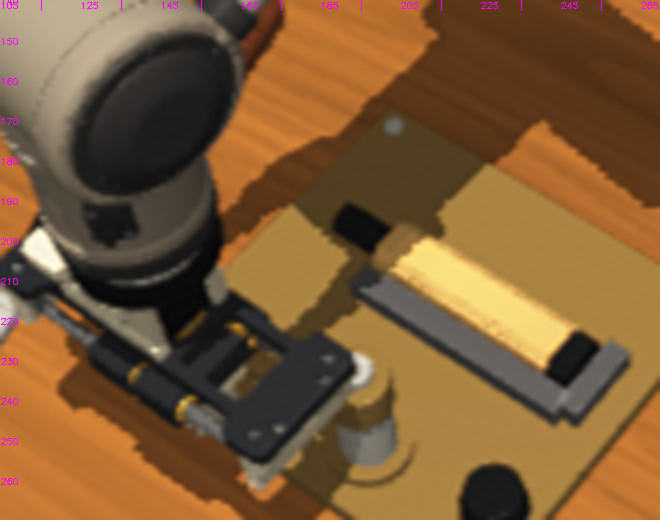

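The handle is home, and the gripper stands behind the open arm without touching it. I'll sweep the arm closed.

carry_out([
  [-8,-2,2,0],
  [-16,-4,2,0],
  [-22,-6,2,0],
  [-28,-9,2,0],
  [-35,-12,2,0],
  [-42,-15,2,0],
  [-49,-16,2,0],
  [-57,-17,2,0],
  [-64,-18,2,0],
  [-72,-17,2,0],
  [-79,-16,2,0],
  [-86,-14,2,0],
  [-93,-11,2,0],
  [-100,-8,2,0],
  [-106,-4,2,0],
  [-112,1,2,0],
  [-117,6,2,0],
  [-117,6,2,0],
])

```text
time: 11.53
tool_pos: [557.1, -66.8, 85.8]
tcp_rot: [1.968, 1.564, -2.801]
contact_force: [0.5, -0.2, 0.0]
grip_width: 0.8
```

```bash
python3 - <<'E'
from h import *
st(); print([to(*P(p),83) for p in (.4,.3,.2,.1,0)])
E
```

```text
t 11.5333 tcp [557.1 -66.8  85.8] jig [ 56.6 -52.3] jaw deg 86.7 j [-0.25  0.56  1.6  -0.    0.99 -1.77] F [ 0.5 -0.2  0. ] M [ 0.02  0.03 -0.01] w 0.8
[array([-1.1,  1.6, -2.8]), array([-5.6,  7.5, -2.8]), array([-9.4, 13.9, -2.8]), array([-12.6,  20.6,  -2.8]), array([-15.1,  27.7,  -2.8])]
```

carry_out([
  [-2,2,-3,0],
  [-6,8,-3,0],
  [-9,13,-3,0],
  [-12,18,-3,0],
  [-14,22,-3,0],
  [-15,25,-3,0],
  [-15,27,-3,0],
  [-15,27,-3,0],
])

```text
time: 12.2
tool_pos: [541.4, -39.3, 82.4]
tcp_rot: [1.841, 1.563, -2.928]
contact_force: [0.5, -0.2, 0.2]
grip_width: 0.6
```

```bash
python3 - <<'E'
from h import *
st()
E
```

```text
t 12.2 tcp [541.4 -39.3  82.4] jig [ 39.4 -25.7] jaw deg 86.7 j [-0.21  0.53  1.66 -0.    0.96 -1.72] F [ 0.5 -0.2  0.2] M [ 0.02 -0.02 -0.01] w 0.6
```

carry_out([
  [0,1,0,0],
  [0,2,0,0],
  [0,3,0,0],
  [0,3,0,0],
])

```text
time: 12.53
tool_pos: [541.3, -38.2, 82.4]
tcp_rot: [2.145, 1.561, -2.624]
contact_force: [-0.6, -8.9, 2.6]
grip_width: 0.5
```

```bash
python3 - <<'E'
from h import *
st(); crop("scene","k",105,140,165,130,4)
E
```

```text
t 12.5333 tcp [541.3 -38.2  82.4] jig [ 39.3 -24.6] jaw deg 86.8 j [-0.21  0.53  1.66 -0.01  0.96 -1.72] F [-0.6 -8.9  2.6] M [-1.48  0.12 -0.  ] w 0.5
```

View pics/k.png

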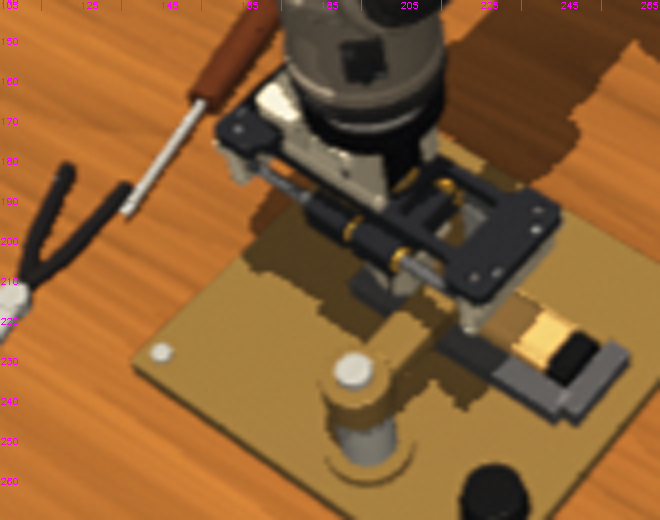

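The arm is against its stop: 9 N, at the geometry expected for φ≈0. I'll back off and measure the T-bar.

carry_out([
  [0,-8,0,-5],
  [0,-12,0,-10],
  [0,-12,40,-17],
  [0,-12,80,-24],
  [0,-25,115,-31],
  [0,-65,115,-38],
  [0,-105,115,-45],
  [-10,-145,115,-52],
  [-20,-180,115,-59],
  [-20,-200,115,-66],
  [-20,-200,115,-73],
  [-20,-200,115,-80],
  [-20,-200,115,-87],
  [-20,-200,115,-94],
  [-20,-200,115,-101],
  [-20,-200,115,-104],
  [-20,-200,115,-104],
])

```text
time: 14.0
tool_pos: [520.9, -237.8, 196.7]
tcp_rot: [2.225, 1.56, 1.922]
contact_force: [0.9, 0.3, 0.4]
grip_width: 0.2
```

```bash
python3 - <<'E'
from h import *
st()
for n in("top","scene"):
    im=capture(n);hsv=cv2.cvtColor(im,cv2.COLOR_RGB2HSV)
    m=((hsv[...,1]<40)&(hsv[...,2]>130)).astype(np.uint8)
    c=pix(n,[*jw(0,0),143]).astype(int);print(n,"expect",c)
    w=np.zeros_like(m);w[max(c[1]-35,0):c[1]+35,c[0]-35:c[0]+35]=1
    for k in cv2.findContours(m*w,cv2.RETR_EXTERNAL,cv2.CHAIN_APPROX_NONE)[0]:
        if cv2.contourArea(k)<20:continue
        (x,y),s,a=cv2.minAreaRect(k);b=cv2.boxPoints(((x,y),s,a))
        e=sorted([(b[i]+b[(i+1)%4])/2 for i in range(4)],key=lambda q:-np.hypot(*(q-[x,y])))[:2]
        p=on(n,x,y,141);q=[on(n,*v,141) for v in e];d=q[1]-q[0]
        print(np.round((x,y),1),np.round(s,1),"ctr",p,wj(p),"len",round(np.linalg.norm(d)),"bar deg",round(np.degrees(np.arctan2(d[1],d[0]))%180,1))
    crop(n,"m_"+n,max(c[0]-60,0),max(c[1]-50,0),120,100,5,im)
a=cv2.imread("pics/m_top.png")[:500,:600];b=cv2.imread("pics/m_scene.png")[:500,:600]
cv2.imwrite("pics/m.png",cv2.resize(np.hstack([a,b]),(800,int(500*800/1200))))
E
```

```text
t 14.0 tcp [ 520.9 -237.8  196.7] jig [  29.9 -225. ] jaw deg -17.4 j [-0.57  0.46  1.43  0.01  1.26 -0.27] F [0.9 0.3 0.4] M [-0.08  0.07  0.06] w 0.2
top expect [266 162]
[266.  161.6] [30.8  3.5] ctr [505.7  -9.  141. ] [2.2 2.6] len 88 bar deg 73.8
scene expect [222 188]
[223.5 191. ] [34.7  4.3] ctr [506.6  -6.6 141. ] [2.9 5.1] len 90 bar deg 74.5
```

Both views agree: T-bar centre about (505.5, -9), length 88–90 mm, direction 74°. Now I'll grasp it across the middle.

carry_out([
  [-2,30,5,1.5],
  [-4,70,5,1.5],
  [-7,110,5,1.5],
  [-10,150,5,1.5],
  [-13,190,5,1.5],
  [-16,220,5,1.5],
  [-16,228,0,1.5],
  [-16,228,0,1.5],
  [-16,228,-20,1.5],
  [-16,228,-45,1.5],
  [-16,228,-65,1.5],
  [-16,228,-75,1.5],
  [-16,228,-78,1.5],
  [-16,228,-78,1.5],
  [-16,228,-78,1.5],
], hand=50)

```text
time: 15.35
tool_pos: [505.7, -10.6, 119.7]
tcp_rot: [2.091, 1.561, 1.818]
contact_force: [-0.1, -0.3, -0.3]
grip_width: 50.3
```

carry_out([
  [0,0,0,0],
  [0,0,0,0],
  [0,0,0,0],
  [0,0,0,0],
  [0,0,0,0],
  [0,0,0,0],
  [0,0,0,0],
  [0,0,0,0],
], hand=0)

```text
time: 16.02
tool_pos: [505.6, -10.5, 119.8]
tcp_rot: [2.115, 1.561, 1.842]
contact_force: [-1.5, 0.4, 1.9]
grip_width: 12.5
```

```bash
python3 - <<'E'
from h import *
st()
E
```

```text
t 16.0167 tcp [505.6 -10.5 119.8] jig [2.1 1.2] jaw deg -15.6 j [-0.18  0.42  1.72  0.01  1.    0.09] F [-1.5  0.4  1.9] M [-0.07  0.28  0.05] w 12.5
```

Gripped at 12.5 mm, which matches the 12 mm bar. Turning clockwise in steps.

carry_out([
  [0,0,0,-4],
  [0,0,0,-8],
  [0,0,-1,-12],
  [0,0,-1,-16],
  [0,0,-1,-20],
  [0,0,-1,-20],
])

```text
time: 16.52
tool_pos: [504.8, -10.0, 119.0]
tcp_rot: [2.273, 1.56, 1.649]
contact_force: [-3.9, 1.7, 5.4]
grip_width: 12.7
```

```bash
python3 - <<'E'
from h import *
st()
E
```

```text
t 16.5167 tcp [504.8 -10.  119. ] jig [1.3 1.6] jaw deg -35.8 j [-0.18  0.42  1.73  0.01  0.99  0.44] F [-3.9  1.7  5.4] M [0.33 0.9  0.24] w 12.7
```

carry_out([
  [0,0,0,-3],
  [0,0,-0.5,-6],
  [0,0,-0.5,-9],
  [0,0,-1,-12],
  [0,0,-1,-15],
  [0,0,-1,-15],
])

```text
time: 17.02
tool_pos: [504.2, -9.5, 118.2]
tcp_rot: [2.384, 1.56, 1.497]
contact_force: [-3.7, 1.8, 5.8]
grip_width: 12.5
```

```bash
python3 - <<'E'
from h import *
st()
E
```

```text
t 17.0167 tcp [504.2  -9.5 118.2] jig [0.6 2.1] jaw deg -50.8 j [-0.18  0.42  1.73  0.01  0.99  0.7 ] F [-3.7  1.8  5.8] M [0.35 0.67 0.39] w 12.5
```

carry_out([
  [0,0,0,-3],
  [0,0,-0.5,-6],
  [0,0,-0.5,-9],
  [0,0,-0.5,-9],
])

```text
time: 17.35
tool_pos: [503.9, -9.1, 117.8]
tcp_rot: [2.441, 1.559, 1.397]
contact_force: [-2.4, 2.9, 4.2]
grip_width: 12.8
```

```bash
python3 - <<'E'
from h import *
st()
E
```

```text
t 17.35 tcp [503.9  -9.1 117.8] jig [0.3 2.4] jaw deg -59.8 j [-0.18  0.42  1.74  0.01  0.98  0.86] F [-2.4  2.9  4.2] M [0.34 0.63 0.34] w 12.8
```

carry_out([
  [0,0,0,-3],
  [0,0,-0.5,-6],
  [0,0,-0.5,-9],
  [0,0,-0.5,-9],
])

```text
time: 17.68
tool_pos: [503.6, -8.7, 117.3]
tcp_rot: [2.494, 1.559, 1.295]
contact_force: [-1.8, 2.8, 3.9]
grip_width: 13.0
```

```bash
python3 - <<'E'
from h import *
st()
E
```

```text
t 17.6833 tcp [503.6  -8.7 117.3] jig [0.1 2.8] jaw deg -68.7 j [-0.18  0.42  1.74  0.01  0.98  1.01] F [-1.8  2.8  3.9] M [0.48 0.57 0.32] w 13.0
```

carry_out([
  [0,0,0,-3],
  [0,0,-0.5,-6],
  [0,0,-0.5,-9],
  [0,0,-0.5,-9],
])

```text
time: 18.02
tool_pos: [503.4, -8.3, 116.9]
tcp_rot: [2.542, 1.559, 1.187]
contact_force: [-2.6, 3.7, 3.4]
grip_width: 12.8
```

```bash
python3 - <<'E'
from h import *
st()
E
```

```text
t 18.0167 tcp [503.4  -8.3 116.9] jig [-0.2  3.2] jaw deg -77.6 j [-0.18  0.42  1.74  0.01  0.98  1.17] F [-2.6  3.7  3.4] M [0.58 0.69 0.38] w 12.8
```

carry_out([
  [0,0,0,-3],
  [0,0,-0.5,-6],
  [0,0,-0.5,-9],
  [0,0,-0.5,-9],
])

```text
time: 18.35
tool_pos: [503.5, -7.8, 116.6]
tcp_rot: [2.542, 1.558, 1.032]
contact_force: [-2.3, 4.4, 4.8]
grip_width: 12.9
```

```bash
python3 - <<'E'
from h import *
st()
E
```

```text
t 18.35 tcp [503.5  -7.8 116.6] jig [-0.1  3.7] jaw deg -86.5 j [-0.18  0.42  1.74  0.01  0.97  1.33] F [-2.3  4.4  4.8] M [0.79 0.41 0.37] w 12.9
```

carry_out([
  [0,0,0,-3],
  [0,-0.5,-0.5,-6],
  [0,-1,-0.5,-9],
  [0,-1,-0.5,-9],
])

```text
time: 18.68
tool_pos: [503.5, -7.5, 116.2]
tcp_rot: [2.628, 1.556, 0.963]
contact_force: [-1.6, 9.5, 4.9]
grip_width: 13.0
```

```bash
python3 - <<'E'
from h import *
st()
E
```

```text
t 18.6833 tcp [503.5  -7.5 116.2] jig [-0.1  4. ] jaw deg -95.4 j [-0.18  0.42  1.74  0.02  0.97  1.48] F [-1.6  9.5  4.9] M [1.57 0.47 0.41] w 13.0
```

carry_out([
  [0,0,0,-3],
  [0,-0.5,-0.5,-6],
  [0,-1,-0.5,-9],
  [0,-1,-0.5,-9],
])

```text
time: 19.02
tool_pos: [503.5, -7.0, 115.9]
tcp_rot: [2.719, 1.554, 0.899]
contact_force: [-2.4, 9.2, 4.9]
grip_width: 12.9
```

```bash
python3 - <<'E'
from h import *
st()
n="top"; im=capture(n); crop(n,"n",215,110,110,100,5,im)
hsv=cv2.cvtColor(im,cv2.COLOR_RGB2HSV); print([hsv[y,x].tolist() for x,y in((270,162),(258,163))])
E
```

```text
t 19.0167 tcp [503.5  -7.  115.9] jig [-0.1  4.5] jaw deg -104.3 j [-0.18  0.42  1.75  0.02  0.97  1.63] F [-2.4  9.2  4.9] M [1.69 0.41 0.57] w 12.9
[[20, 46, 66], [9, 41, 62]]
```

carry_out([
  [0,0,0,-3],
  [0,0.5,-0.5,-6],
  [0,0.5,-0.5,-9],
  [0,0.5,-0.5,-9],
  [0,0.5,-0.5,-9],
])

```text
time: 19.48
tool_pos: [503.7, -6.5, 115.5]
tcp_rot: [2.693, 1.554, 0.722]
contact_force: [-1.8, 4.2, 4.9]
grip_width: 13.0
```

```bash
python3 - <<'E'
from h import *
st()
for i in range(5): capture("top"); o=get_obs(); print(o["moment"][2])
E
```

```text
t 19.4833 tcp [503.7  -6.5 115.5] jig [0.  5.1] jaw deg -112.9 j [-0.17  0.42  1.75  0.02  0.96  1.79] F [-1.8  4.2  4.9] M [0.68 0.5  0.54] w 13.0
0.579349757721891
0.5753068782555267
0.5450728810074281
0.5537403129138441
0.5473740402566647
```

The torque rose from about 0.3 to 0.56 N m. That corresponds to 70–100 N, and the angle bounds give 64–144 N. Letting go and moving clear.

carry_out([
  [0,0,0,0],
  [0,0,0,0],
  [0,0,0,0],
  [0,0,0,0],
  [0,0,0,0],
  [0,0,0,0],
  [0,0,30,0],
  [0,0,60,0],
  [0,0,90,0],
  [0,-30,110,0],
  [0,-70,110,0],
  [0,-110,110,0],
  [0,-150,110,0],
  [0,-190,110,0],
  [0,-220,110,0],
  [0,-220,110,0],
], hand=50)

```text
time: 21.07
tool_pos: [503.2, -232.0, 225.0]
tcp_rot: [2.591, 1.555, 0.614]
contact_force: [-0.3, 0.8, -0.1]
grip_width: 49.6
```

```bash
python3 - <<'E'
from h import *
st()
ims={}
for n in("top","scene"):
    im=capture(n);hsv=cv2.cvtColor(im,cv2.COLOR_RGB2HSV)
    m=((hsv[...,1]<40)&(hsv[...,2]>130)).astype(np.uint8)
    c=pix(n,[*jw(0,0),137]).astype(int)
    w=np.zeros_like(m);w[max(c[1]-35,0):c[1]+35,c[0]-35:c[0]+35]=1
    for k in cv2.findContours(m*w,cv2.RETR_EXTERNAL,cv2.CHAIN_APPROX_NONE)[0]:
        if cv2.contourArea(k)<20:continue
        (x,y),s,a=cv2.minAreaRect(k);b=cv2.boxPoints(((x,y),s,a))
        e=sorted([(b[i]+b[(i+1)%4])/2 for i in range(4)],key=lambda q:-np.hypot(*(q-[x,y])))[:2]
        p=on(n,x,y,136);q=[on(n,*v,136) for v in e];d=q[1]-q[0]
        print(n,np.round((x,y),1),np.round(s,1),"ctr",p,wj(p),"len",round(np.linalg.norm(d)),"bar deg",round(np.degrees(np.arctan2(d[1],d[0]))%180,1))
    crop(n,"z_"+n,c[0]-50,c[1]-55,100,110,5,im)
cv2.imwrite("pics/z.png",cv2.resize(np.hstack([cv2.imread("pics/z_top.png"),cv2.imread("pics/z_scene.png")]),(800,440)))
E
```

```text
t 21.0667 tcp [ 503.2 -232.   225. ] jig [  12.  -220.2] jaw deg -113.3 j [-0.58  0.39  1.45  0.01  1.29  1.4 ] F [-0.3  0.8 -0.1] M [-0.02  0.19 -0.03] w 49.6
top [265.9 161.9] [ 4.  30.4] ctr [505.6  -8.8 136. ] [2.  2.8] len 88 bar deg 163.0
scene [223.3 192.2] [ 4.4 36.3] ctr [506.7  -7.5 136. ] [3.1 4.2] len 87 bar deg 163.8
```

View pics/z.png

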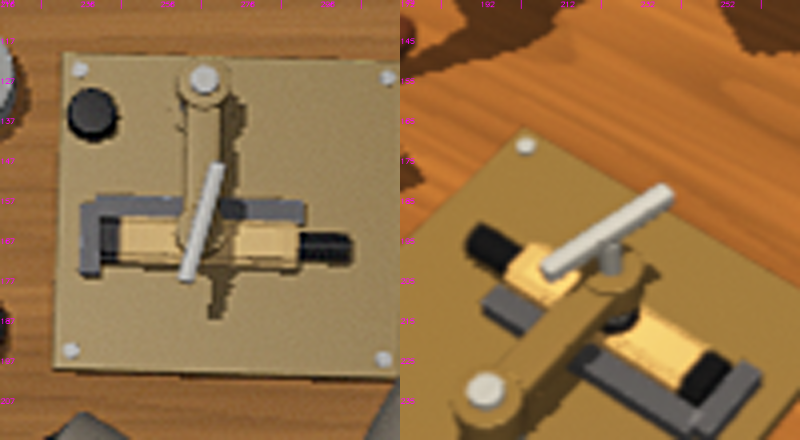

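The bar turned 90.8° (1.58 rad, so 4.75 mm of screw travel). For any gap of 1.5–3.5 mm that gives 50–130 N, above the firm limit and below crushing. The handle is against fence and stop, and the arm is closed. Handing in.

```bash
python3 -c "
from plant import *
print(close_job())"
```

```text
the job is handed in; nothing more can be done
None
```

The racket handle is clamped home on the jig, the gripper has let go, and the job is handed in; no verdict was reported.

- **Seating:** I pushed the smaller wooden handle onto the fence (contact at about 7 N), then along it onto the end stop (about 13 N). The last picture shows its side flat on the fence and its butt on the stop.
- **Clamp arm:** I swung the arm closed until it met its stop at about 9 N. The last picture still shows it over the handle.
- **Clamping:** I turned the T-handle clockwise until the torque rose from about 0.3 to 0.56 N m, which means roughly 70–100 N.
- **After letting go:** Both cameras show the bar turned about 90°. For the stated gap of 1.5–3.5 mm that gives 50–130 N, between the firm limit of 40 N and the crushing limit of 200 N.
- **Disagreement:** The jaws turned about 97° against the bar's 90°, so the grip lagged or slipped by about 7°. The torque readings were also noisy, by about 0.05 N m, so the exact clamping force is uncertain within that range.
- **Bystanders:** I did not plan any contact with the other things on the bench and felt none. I did not measure their positions again at the end.

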